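# Set the spinning lathe's speed selector to 5 and start it

### The arm

A 6-joint arm with a two-finger parallel gripper is mounted at the origin on the work surface. World frame = base frame: x ahead of the robot, y to its left, z up, the work surface at z = 0. Lengths are in m, angles in rad, forces in N, time in s.
With the tool pointing down it reaches from about 0.225 to 0.875 m from the base axis. Payload 3.4 kg.
Tool frame: the origin (TCP) lies where the fingers leave the gripper's body, on its centre line; the fingertips stand 73 mm ahead of it and the grasp point (between the pads) lies 54 mm ahead of it; z points along the fingers, y is the line along which they close (so a half turn about z gives the same grasp; the last joint's range is limited). The gripper opens to 85 mm and grips with 20 to 120 N. Pads are 22 mm wide; open, the fingers measure 114 mm over their backs; the gripper's body (76 mm by 85 mm) begins 54 mm behind the grasp point. The pads swing forward as they close: fully open they stand 13 mm farther back than shut.
Start: joints at [1.221, 0.276, 1.505, -0, 1.361, -0.121], TCP at [0.13, 0.56, 0.304] pointing down, gripper open.
Joint ranges: [-2.89, 2.89], [-0.75, 2.08], [0.22, 2.7], [-1.18, 4.32], [0.11, 2.71], [-2.7, 2.7]. Speed limits (rad/s): [2.57, 2.57, 3.14, 3.14, 3.14, 3.14].

### API

Orientations are given as a 3x3 rotation matrix whose columns are the frame's x, y, z axes.
In Python, from workcell import bot gives the robot as it stands.
- The arm moves only by the tool carry_out, never from a script. Its argument "increments" is a list of rows, each a list of 6 numbers: the shift along the tool's x, y, z scaled (see below), then the turn, a rotation vector about the tool's x, y, z scaled (see below). A call has 1 to 10 rows; each row is the pose to reach, as a shift and turn from the pose commanded when the call began, along the tool's axes at that moment; what a row does not reach only later rows make up. The controller multiplies each number of a shift by 8 cm and each number of a turn by pi/2 rad. A row lasts 1/10 s, in which the tool goes at most 50 mm and 8.59 degrees, less where a joint would pass 70% of its speed; a pose out of reach is approached as far as the arm can. A call with a number of a shift or a turn outside -1 to 1 is refused whole. A call with a gripper value outside its range is refused whole. "fingers" is the closure, from 0 (fully open) to 1 (shut), set as the call begins (left out, the last holds). The fingers move at their own pace and stop on an object; the grip force is fixed at half the most. Time passes only in rows, so rows that repeat a pose let the fingers close. It gives the time, the measured TCP pose, the force, the opening and the grip force at its end, in the units of the state.
- bot.get_obs(): the state, without advancing time (a new reading comes with each control period).
- bot.snapshot(name): name is "side" or "top"; returns the picture (420x560x3 uint8, blue, green, red); there is no depth.
- bot.camera_info(name): a dict with "fx", "fy", "cx", "cy" (pixels), "dist" ([k1, k2, p1, p2, k3] as OpenCV has them; the pictures are not rectified), "R" (3x3) and "t" (3): a world point X has camera coordinates R X + t. Camera axes: x right, y down, z forward; pixel columns grow to the right and rows downward; lengths in m; the calibration is good to about 2 mm. A picture is of the moment at which its call begins. camera_info takes no time and is no camera call.
- bot.job_done(): hands the job in; it is judged then, once.
The state is a dict: "time": time; "qpos": joint angles; "qvel": joint speeds; "tau": joint torques, N m; "position": TCP position; "ee_rot": TCP orientation; "contact_force": force on the tool from outside, world axes, zero at the start; "ft_torque": the same for the moment, N m; "finger_gap": finger opening in m; "grasp_force": force on a finger pad.
Only numpy, scipy, OpenCV 4.12 (cv2) and the standard library are available. Lean on these libraries where they do the work, as an engineer would, in place of code of your own. Each camera call takes 0.05 s, during which the arm holds its last target. There are 200 camera calls.

### The job

The lathe is to spin brass at speed 5: with a fingertip, push the pointer of the speed selector round clockwise, click by click, from wherever it stands to the fifth click after the red off dot, and leave it resting in that click. Then press the green start button fully down and let it come back up. Push the selector, do not pinch it; do not press start before the speed is set, do not press the red stop, and leave the lamp parts and the screwdriver around the desk undisturbed.

Things in the scene. Friction and masses are not known exactly. Their poses are not given: they have to be found in the camera images.
- desk: Green control desk, fixed to the bench: 190 mm deep (its x), 280 wide (its y), 60 high in front, 100 at the back; its aluminium top plate slopes down 12 degrees towards the front. Origin: centre of the underside; x points front to back (away from the operator), y left, z up. The plate's normal is z leaned 12 degrees towards -x. Selector on the left, start on the right, stop in front of start.
- selector (a joint): Selector angle in rad, growing clockwise seen from above the plate, about the plate's normal. Clicks every 30 degrees (0.5236): 0 off (red dot), 0.524 speed 1 ... 2.618 speed 5 ... 4.189 speed 8 (end stop); starts in off, 1, 2 or 3. At speed 4 the pointer lies along the desk's x. About 0.07 N m (3 N at the pointer) leaves a click; past 15 degrees it springs on into the next.
- selector_axis (a point): On the selector's axis, half-way up its bar, 21 mm above the plate; point x: along the pointer, z: the plate's normal. A black disc, 58 mm across, top 9 mm above the plate, carries an upright bar 13 mm thick, 9 to 34 mm above the plate, reaching from 30 mm behind the axis to 28 mm before it, then a nose tapering to 38 mm. White line towards the nose.
- pointer_tip (a point): Point in the nose of the selector's pointer, 36 mm from the axis, 21 mm above the plate. Printed on the plate, centred 48 mm from the axis: a red dot for off, then clockwise eight black ticks growing wider, speeds 1 to 8.
- start (a joint): Travel of the green start button in m: 0 = up, 0.005 = fully down; it moves along the plate's normal. A spring pushes it back; about 1.5 N starts it, 4.5 N takes it fully down.
- start_top (a point): Centre of the top of the green start button, 28 mm across, in a steel collar 44 mm across; it stands 21 mm above the plate when up and the collar 12 mm. Its z axis is the plate's normal. It moves with the button.
- stop (a joint): Travel of the red stop button in m: 0 = up, 0.005 = fully down. Leave it up.
- stop_top (a point): Centre of the top of the red mushroom stop button, 38 mm across, 32 mm above the plate, on a yellow disc; 64 mm nearer the front of the desk than the start button.
- candle_cup: Loose turned brass candle cup, 50 mm across and 56 mm high; origin at the centre of its underside. A bystander beside or behind the desk.
- baluster: Loose turned brass baluster, 48 mm across and 78 mm high; origin at the centre of its underside. A bystander.
- drip_pan: Loose shallow brass drip pan, 84 mm across and 16 mm high; origin at the centre of its underside. A bystander.
- driver: Loose screwdriver with an orange handle, 180 mm long, lying to the left of the desk. A bystander.

How it is judged:
By the outcome, as a careful person would: the job done as asked, in the order asked, and still so for the second after the job is handed in, with the robot touching nothing.
It also fails if it takes over 45 s, if anything falls off the work surface, if the arm or the gripper's body presses on something with over 40 N, if the wrist force passes 120 N, or if a joint passes its speed limit or range.

## Working session

There is one attempt and no reset: what is moved stays moved. The work goes in short steps, Python scripts to look and compute and a tool call to move; the robot and the scene stay as the last step left them, time stands still between calls to the robot, and variables do not carry over. Pictures are saved under pics/ and viewed, at most 10 in all, crops included, and the job is handed in when it is done.

Besides the shell and the picture viewer there is one more tool, called after "Request:" as name([rows], argument=value, ...), one row to a line, values as JSON. carry_out: Moves the arm, as the interface text tells. Its arguments: {"type":"object","properties":{"increments":{"type":"array"},"fingers":{"type":"number"}},"required":["increments"]}

```bash
mkdir -p pics
python3 - <<'E'
from workcell import bot
import cv2
for n in("side","top"):
    cv2.imwrite(f"pics/{n}0.png",bot.snapshot(n)); c=bot.camera_info(n); print(n,c)
o=bot.get_obs();print(o["time"],o["position"],o["ee_rot"],o["finger_gap"])
E
```

```text
side {'fx': 453.6501623478032, 'fy': 453.6501623478032, 'cx': 285.09982860025616, 'cy': 216.28755460559861, 'dist': array([-0.13039333,  0.        ,  0.        ,  0.        ,  0.        ]), 'R': array([[-0.9416311 , -0.33578472, -0.02407278],
       [-0.17953745,  0.56138674, -0.80784357],
       [ 0.28477567, -0.75636866, -0.58890514]]), 't': array([0.59760527, 0.1412768 , 0.90955252])}
top {'fx': 525.834096091778, 'fy': 525.834096091778, 'cx': 278.60023981265914, 'cy': 213.06093120340222, 'dist': array([-0.17447861,  0.        ,  0.        ,  0.        ,  0.        ]), 'R': array([[ 0.01602785, -0.99986966,  0.00194437],
       [-0.97630398, -0.01606975, -0.21580618],
       [ 0.2158093 ,  0.00156062, -0.97643428]]), 't': array([0.02216878, 0.62318622, 1.16915847])}
0.1 [0.13028664 0.55966736 0.30311472] [[-9.73942407e-01  2.26794679e-01 -6.01167262e-04]
 [ 2.26795368e-01  9.73941104e-01 -1.60839495e-03]
 [ 2.20726091e-04 -1.70282600e-03 -9.99998526e-01]] 0.0852246153126957
```

View pics/top0.png

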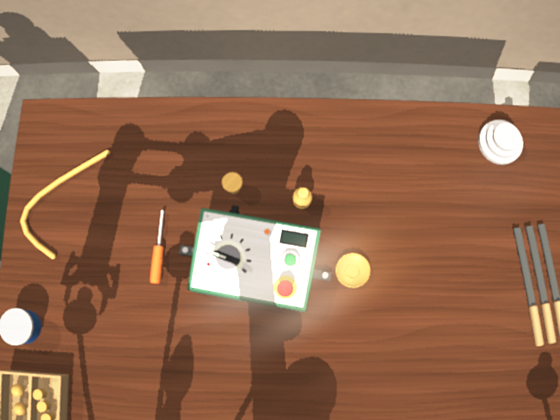

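View pics/side0.png

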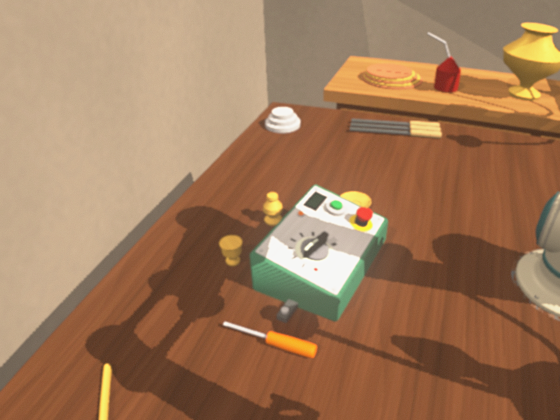

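Run:
```python
import cv2
t=cv2.imread("pics/top0.png")[195:320,175:340]; s=cv2.imread("pics/side0.png")[175:320,240:400]
cv2.imwrite("pics/t1.png",cv2.resize(t,None,fx=4.8,fy=4.8,interpolation=cv2.INTER_CUBIC)); cv2.imwrite("pics/s1.png",cv2.resize(s,None,fx=4,fy=4,interpolation=cv2.INTER_CUBIC))
```

```text
(no output)
```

View pics/t1.png

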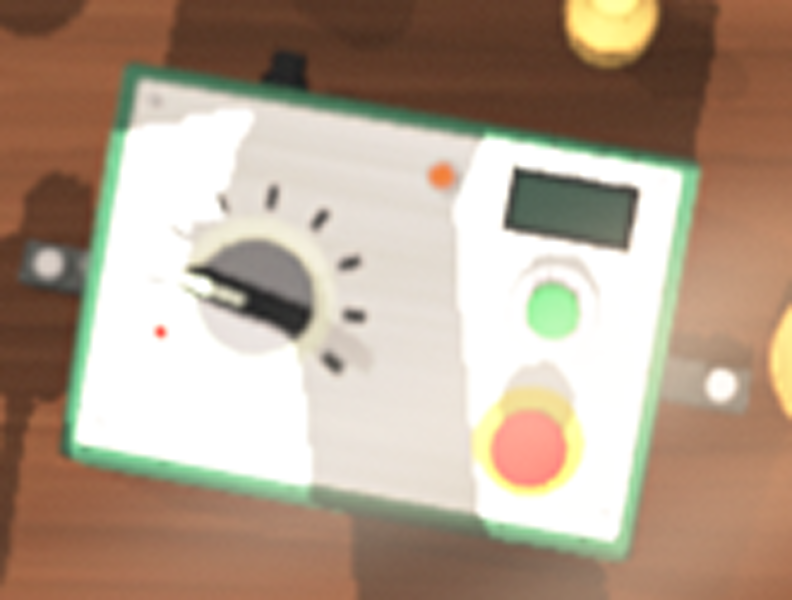

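View pics/s1.png

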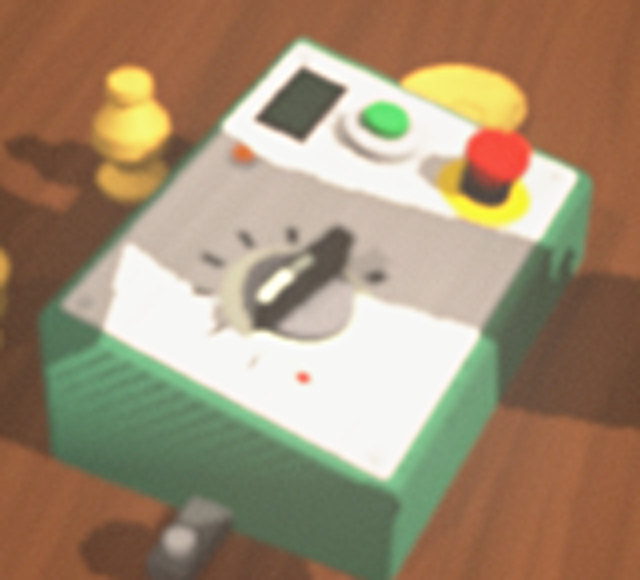

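```bash
cat > h.py <<'E'
import numpy as np,cv2
from workcell import bot
C={n:bot.camera_info(n) for n in("side","top")}
S={"top":(4.8,175,195),"side":(4,240,175)}
def px(n,p): s,a,b=S[n]; return np.array([(p[0]+.5)/s-.5+a,(p[1]+.5)/s-.5+b])
def proj(n,X):
    c=C[n]; K=np.array([[c["fx"],0,c["cx"]],[0,c["fy"],c["cy"]],[0,0,1.]])
    return cv2.projectPoints(np.asarray(X,float).reshape(-1,1,3),cv2.Rodrigues(c["R"])[0],c["t"],K,c["dist"])[0][:,0]
A=np.deg2rad(12)
Rp=np.array([[np.cos(A),0,-np.sin(A)],[0,1,0],[np.sin(A),0,np.cos(A)]]) # plate frame in desk
def frame(v):
    c,s=np.cos(v[2]),np.sin(v[2]); Rz=np.array([[c,-s,0],[s,c,0],[0,0,1]])
    return np.array([v[0],v[1],0.08]),Rz@Rp   # plate centre, plate rotation
def W(v,q): o,R=frame(v); return o+R@np.array(q)
def sel(v,a,r=0,h=0): # plate coords; a selector angle
    t=4*np.pi/6-a
    return W(v,[v[3]+r*np.cos(t),v[4]+r*np.sin(t),h])
E
cat > fit.py <<'E'
from h import *
from scipy.optimize import least_squares
L=.095/np.cos(A)
cor=[(L,.14),(L,-.14),(-L,-.14),(-L,.14)]
o={"top":dict(c=[(130,66),(697,165),(628,553),(66,455)],t={0:(160,332),1:(155,278),2:(185,232),3:(222,203),4:(272,197),5:(320,218),6:(348,262),7:(353,315),8:(333,362)},g=(552,310),r=(529,448)),
"side":dict(c=[(40,312),(303,40),(590,183),(395,487)],t={0:(303,377),1:(253,360),2:(215,332),3:(203,290),4:(211,259),5:(246,239),6:(292,234),8:(375,275)},g=(386,119),r=(498,155))}
def res(v):
    out=[]
    for n,d in o.items():
        X=[W(v,(*q,0)) for q in cor]+[sel(v,k*np.pi/6,.048) for k in d["t"]]+[W(v,(v[5],v[6],.021)),W(v,(v[5]-.064,v[6],.032))]
        P=[px(n,p) for p in d["c"]+list(d["t"].values())+[d["g"],d["r"]]]
        out.append((proj(n,X)-P)-np.array([v[7:9] if n=="top" else v[9:11]]))
    return np.concatenate([*[x.ravel() for x in out],v[7:]/1.])
f=least_squares(res,[.55,.0,-.15,0,.06,.03,-.08,0,0,0,0],loss="soft_l1")
v=f.x; np.save("v.npy",v); print(v.round(4)); print(res(v)[:-4].reshape(-1,2).round(1).tolist())
print("axis",sel(v,0,0,.021),"start",W(v,(v[5],v[6],.021)))
for a in range(4):
    for n in o:
        s,x,y=S[n]; print(a,n,((proj(n,[sel(v,a*np.pi/6,.038,.034),sel(v,a*np.pi/6,-.03,.034)])-[x,y]+.5)*s).round().tolist())
E
python3 fit.py
```

```text
[ 0.5126  0.0888 -0.1631 -0.0032  0.0579  0.0159 -0.0817  0.1595 -0.8982
  0.3737 -0.9101]
[[-0.9, -1.3], [0.9, -0.6], [0.3, 2.0], [-1.9, 0.2], [0.6, -0.5], [0.7, -0.0], [-1.0, -0.2], [0.1, -0.3], [0.4, 0.0], [0.1, 0.3], [0.5, 0.0], [0.4, -0.2], [-0.0, -0.2], [-0.4, 0.4], [-0.7, 0.2], [-0.4, -1.0], [-2.0, -1.8], [1.9, -1.9], [1.0, 3.5], [-0.0, -0.1], [-0.0, 0.4], [0.2, -0.3], [-0.3, 1.0], [0.6, 0.5], [0.1, 0.3], [-0.1, 0.6], [-0.2, 0.7], [0.1, -1.2], [-0.1, -1.4]]
axis [0.51459587 0.14715019 0.09986898] start [0.51039465 0.00637702 0.10384668]
0 top [[172.0, 324.0], [308.0, 275.0]]
0 side [[318.0, 309.0], [309.0, 210.0]]
1 top [[168.0, 282.0], [311.0, 309.0]]
1 side [[278.0, 298.0], [339.0, 219.0]]
2 top [[186.0, 244.0], [297.0, 339.0]]
2 side [[248.0, 273.0], [363.0, 236.0]]
3 top [[220.0, 220.0], [270.0, 358.0]]
3 side [[236.0, 244.0], [373.0, 259.0]]
```

Run:
```python
from h import *
v=np.load("v.npy")
out=[]
for n,(x,y) in {"top":(200,232),"side":(285,218)}.items():
    off=v[7:9] if n=="top" else v[9:11]
    im=cv2.imread(f"pics/{n}0.png")[y:y+50,x:x+66]; k=6
    im=cv2.resize(im,None,fx=k,fy=k,interpolation=cv2.INTER_CUBIC)
    im2=im.copy()
    for a,c in ((1,(0,0,255)),(2,(255,0,0))):
        for h in(.034,.009):
            w=.0065; t=4*np.pi/6-a*np.pi/6
            Q=[(-.03,-w),(.028,-w),(.038,0),(.028,w),(-.03,w)]
            P=proj(n,[W(v,[v[3]+r*np.cos(t)-s*np.sin(t),v[4]+r*np.sin(t)+s*np.cos(t),h]) for r,s in Q])-off
            cv2.polylines(im2,[np.int32((P-[x,y]+.5)*k)],True,c,1)
    out.append(np.hstack([im,im2]))
cv2.imwrite("pics/z.png",np.vstack(out)[:,:800])
```

```text
(no output)
```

View pics/z.png

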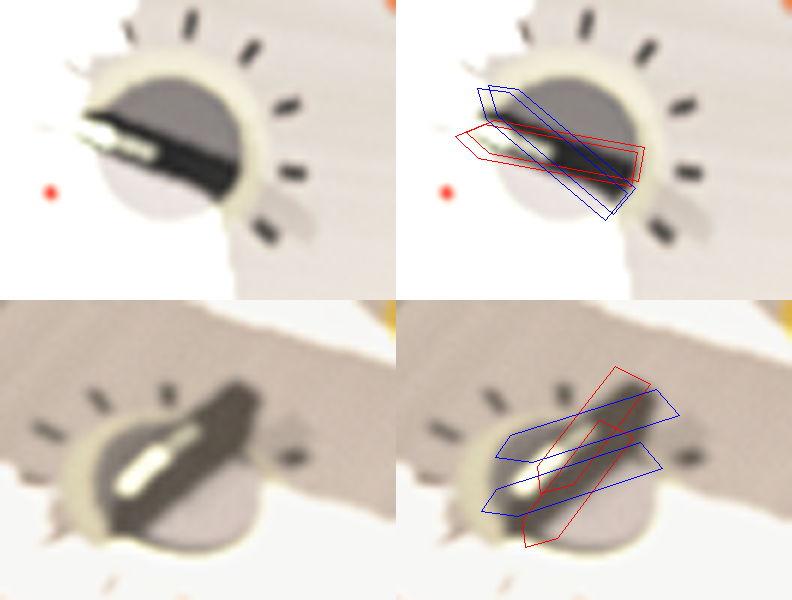

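```bash
cat >> h.py <<'E'
from scipy.spatial.transform import Rotation as Ro
v=np.load("v.npy"); n_=frame(v)[1]@[0,0,1]
def selpose(a,h,r=.032,g=0.):
    "tool behind the pointer at click a, tip h above plate"
    t=4*np.pi/6-a*np.pi/6; u=np.array([np.cos(t),np.sin(t),0]); p=np.array([np.sin(t),-np.cos(t),0])
    R=frame(v)[1]; x=-R@p; z=-n_
    return W(v,np.array([v[3],v[4],h+.073])+r*u-(.0175+g)*p), np.c_[x,np.cross(z,x),z]
def rows(targets,P=None,Rm=None):
    o=bot.get_obs(); P=o["position"] if P is None else P; Rm=o["ee_rot"] if Rm is None else Rm
    for T,Q in targets:
        print((Rm.T@(T-P)/.08).round(3).tolist(),(Ro.from_matrix(Rm.T@Q).as_rotvec()/(np.pi/2)).round(3).tolist())
E
python3 - <<'E'
from h import *
print(*selpose(.3,.07))
rows([selpose(.3,.07)])
E
```

```text
[0.46656319 0.17897538 0.21342191] [[-0.95925232 -0.19428727  0.20515226]
 [-0.2053273   0.97811087 -0.03376122]
 [-0.19410228 -0.07450889 -0.9781476 ]]
[-5.173, -3.679, 1.126] [0.019, -0.133, -0.274]
```

Request:
carry_out([
  [-0.5, -0.36, 0.05, 0, 0, 0],
  [-1, -0.72, 0.1, 0, 0, 0],
  [-1, -0.72, 0.1, 0, 0, 0],
], fingers=1)

```text
time: 0.4
position: [0.1976, 0.4816, 0.2949]
ee_rot: [[-0.973, 0.231, 0.001], [0.231, 0.973, -0.005], [-0.002, -0.005, -1.0]]
contact_force: [0.2, 1.1, -0.4]
finger_gap: 0.044
grasp_force: 0.0
```

Request:
carry_out([
  [-0.5, -0.36, 0.05, 0, 0, 0],
  [-1, -0.72, 0.1, 0, 0, 0],
  [-1, -0.72, 0.1, 0, 0, 0],
])

```text
time: 0.7
position: [0.2625, 0.4081, 0.2872]
ee_rot: [[-0.973, 0.232, 0.001], [0.232, 0.973, -0.003], [-0.001, -0.003, -1.0]]
contact_force: [-0.5, 0.9, -1.3]
finger_gap: 0.0002
grasp_force: 0.0
```

Request:
carry_out([
  [-0.5, -0.36, 0.05, 0, 0, 0],
  [-1, -0.72, 0.1, 0, 0, 0],
  [-1, -0.72, 0.1, 0, 0, 0],
])

```text
time: 1.0
position: [0.3276, 0.3346, 0.2794]
ee_rot: [[-0.973, 0.232, 0.001], [0.232, 0.973, -0.002], [-0.001, -0.002, -1.0]]
contact_force: [-1.0, 0.7, -0.0]
finger_gap: -0.0002
grasp_force: 0.0
```

Request:
carry_out([
  [-0.5, -0.36, 0.05, 0, 0, 0],
  [-1, -0.72, 0.1, 0, 0, 0],
  [-1, -0.72, 0.1, 0, 0, 0],
])

```text
time: 1.3
position: [0.3928, 0.261, 0.2715]
ee_rot: [[-0.973, 0.232, 0.001], [0.232, 0.973, -0.001], [-0.002, -0.001, -1.0]]
contact_force: [-0.1, 2.0, -0.2]
finger_gap: 0.0
grasp_force: 0.0
```

Request:
carry_out([
  [-0.5, -0.36, 0.05, 0, 0, 0],
  [-1, -0.72, 0.1, 0, 0, 0],
  [-1, -0.72, 0.1, 0, 0, 0],
])

```text
time: 1.6
position: [0.4578, 0.1872, 0.2635]
ee_rot: [[-0.973, 0.231, 0.002], [0.231, 0.973, -0.001], [-0.002, -0.0, -1.0]]
contact_force: [-0.8, 0.7, -0.2]
finger_gap: 0.0001
grasp_force: 0.0
```

Run:
```python
from h import *
o=bot.get_obs();print(o["time"],o["position"],o["contact_force"],o["finger_gap"])
rows([selpose(.3,.07),selpose(.3,.015)])
```

```text
1.6 [0.45784156 0.18720889 0.26353156] [-0.79383945  0.69940988 -0.17687547] 6.676158367565758e-05
[-0.129, -0.075, 0.627] [0.019, -0.132, -0.277]
[-0.27, -0.064, 1.299] [0.019, -0.132, -0.277]
```

Request:
carry_out([
  [-0.03, -0.02, 0.15, 0.005, -0.03, -0.07],
  [-0.06, -0.04, 0.3, 0.01, -0.066, -0.14],
  [-0.1, -0.06, 0.45, 0.015, -0.1, -0.21],
  [-0.13, -0.075, 0.627, 0.019, -0.132, -0.277],
  [-0.13, -0.075, 0.627, 0.019, -0.132, -0.277],
  [-0.13, -0.075, 0.627, 0.019, -0.132, -0.277],
])

```text
time: 2.2
position: [0.4628, 0.1822, 0.2139]
ee_rot: [[-0.959, -0.198, 0.203], [-0.208, 0.978, -0.03], [-0.192, -0.071, -0.979]]
contact_force: [1.0, 0.1, 0.1]
finger_gap: -0.0003
grasp_force: 0.0
```

Run:
```python
from h import *
o=bot.get_obs();print(o["time"],o["position"],o["contact_force"],o["qpos"])
rows([selpose(.3,.07),selpose(.3,.015)])
ims=[]
for n,(x,y) in {"top":(180,200),"side":(250,150)}.items():
    im=bot.snapshot(n); cv2.imwrite(f"pics/{n}2.png",im)
    p=proj(n,[o["position"],o["position"]+o["ee_rot"]@[0,0,.073]]); print(n,p.round(1).tolist(),proj(n,[o["position"]+o["ee_rot"]@[0,0,.073]]).tolist())
    ims.append(cv2.resize(im[y:y+150,x:x+130],None,fx=3,fy=3,interpolation=cv2.INTER_CUBIC))
cv2.imwrite("pics/c2.png",np.hstack(ims))
```

```text
2.2 [0.46283528 0.18217446 0.21393052] [1.04397242 0.0692928  0.08172474] [ 0.28594685  0.16460419  1.91639548 -0.11249891  0.87600159 -1.42762982]
[-0.035, -0.048, 0.017] [0.002, -0.001, 0.002]
[-0.036, -0.051, 0.704] [0.002, -0.001, 0.002]
top [[203.6, 273.3], [209.4, 269.9]] [[209.43873781762176, 269.94185509552386]]
side [[340.7, 209.1], [331.2, 239.0]] [[331.17820582564445, 239.0274260360677]]
```

View pics/c2.png

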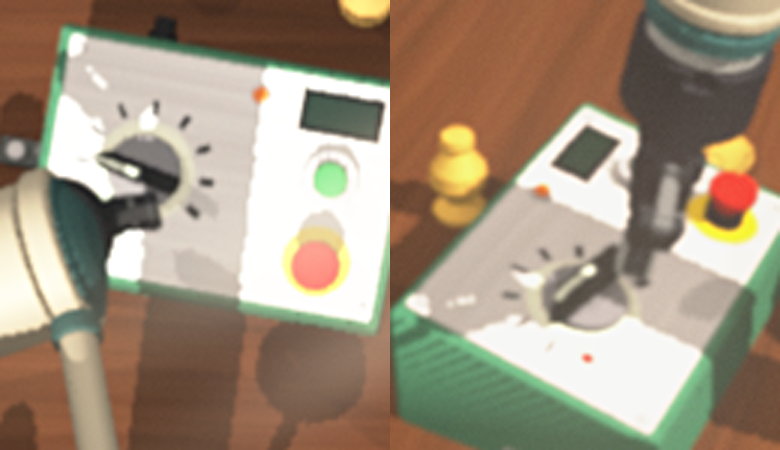

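Request:
carry_out([
  [-0.035, -0.05, 0.2, 0, 0, 0],
  [-0.035, -0.05, 0.4, 0, 0, 0],
  [-0.035, -0.05, 0.6, 0, 0, 0],
  [-0.035, -0.05, 0.7, 0, 0, 0],
  [-0.035, -0.05, 0.7, 0, 0, 0],
])

```text
time: 2.8
position: [0.4785, 0.1756, 0.1592]
ee_rot: [[-0.959, -0.198, 0.202], [-0.208, 0.978, -0.032], [-0.192, -0.073, -0.979]]
contact_force: [-0.1, -0.2, 0.6]
finger_gap: 0.0002
grasp_force: 0.0
```

Run:
```python
from h import *
o=bot.get_obs();print(o["time"],o["contact_force"],o["ft_torque"])
rows([selpose(.3,.015)])
rows([selpose(a,.015) for a in (.6,.9,1.2,1.4,1.6,1.8,2)],*selpose(.3,.015))
```

```text
2.8 [-0.0945715  -0.21814081  0.56760209] [-0.00628164  0.0836513  -0.01973581]
[0.003, 0.02, -0.007] [0.002, -0.001, 0.002]
[-0.065, 0.029, 0.0] [-0.0, -0.0, 0.1]
[-0.134, 0.048, -0.0] [-0.0, 0.0, 0.2]
[-0.205, 0.056, -0.0] [-0.0, 0.0, 0.3]
[-0.253, 0.055, -0.0] [-0.0, -0.0, 0.367]
[-0.3, 0.049, -0.0] [-0.0, -0.0, 0.433]
[-0.347, 0.038, -0.0] [-0.0, -0.0, 0.5]
[-0.392, 0.022, -0.0] [-0.0, -0.0, 0.567]
```

Request:
carry_out([
  [-0.03, 0.03, 0, 0, 0, 0.05],
  [-0.065, 0.045, 0, 0, 0, 0.1],
  [-0.1, 0.055, 0, 0, 0, 0.15],
  [-0.134, 0.065, 0, 0, 0, 0.2],
  [-0.134, 0.065, 0, 0, 0, 0.2],
])

```text
time: 3.3
position: [0.4886, 0.1833, 0.1627]
ee_rot: [[-0.973, 0.107, 0.206], [0.103, 0.994, -0.031], [-0.208, -0.009, -0.978]]
contact_force: [-0.5, 0.3, -0.1]
finger_gap: -0.0001
grasp_force: 0.0
```

Request:
carry_out([
  [-0.025, 0.01, 0, 0, 0, 0.035],
  [-0.05, 0.02, 0, 0, 0, 0.07],
  [-0.068, 0.027, 0, 0, 0, 0.1],
  [-0.068, 0.027, 0, 0, 0, 0.1],
])

```text
time: 3.7
position: [0.4935, 0.1846, 0.1633]
ee_rot: [[-0.945, 0.257, 0.205], [0.256, 0.966, -0.031], [-0.206, 0.023, -0.978]]
contact_force: [-0.5, -0.6, 0.2]
finger_gap: -0.0003
grasp_force: 0.0
```

```bash
cat > st.py <<'E'
from h import *
import sys
o=bot.get_obs();a=float(sys.argv[1])
print(o["time"],"F tool",(o["ee_rot"].T@o["contact_force"]).round(2),"M",o["ft_torque"].round(3))
rows([selpose(a,.015)])
E
python3 st.py 1.2
```

```text
3.7 F tool [ 0.29 -0.67 -0.25] M [ 0.043  0.147 -0.028]
[0.011, 0.0, 0.008] [0.002, -0.001, 0.003]
```

Request:
carry_out([
  [-0.01, 0.01, 0, 0, 0, 0.033],
  [-0.03, 0.02, 0, 0, 0, 0.067],
  [-0.055, 0.028, 0, 0, 0, 0.1],
  [-0.055, 0.028, 0, 0, 0, 0.1],
])

```text
time: 4.1
position: [0.4979, 0.1856, 0.1639]
ee_rot: [[-0.893, 0.401, 0.204], [0.403, 0.915, -0.031], [-0.199, 0.054, -0.978]]
contact_force: [0.1, 0.2, 0.7]
finger_gap: 0.0001
grasp_force: 0.0
```

```bash
python3 st.py 1.5
python3 - <<'E'
from h import *
ims=[]
for n,(x,y) in {"top":(180,200),"side":(250,150)}.items():
    im=bot.snapshot(n); cv2.imwrite(f"pics/{n}3.png",im)
    ims.append(cv2.resize(im[y:y+130,x:x+130],None,fx=3,fy=3,interpolation=cv2.INTER_CUBIC))
cv2.imwrite("pics/c3.png",np.hstack(ims))
E
```

```text
4.1 F tool [-0.18  0.31 -0.68] M [-0.008  0.136  0.018]
[-0.003, 0.004, 0.005] [0.001, -0.001, 0.004]
```

View pics/c3.png

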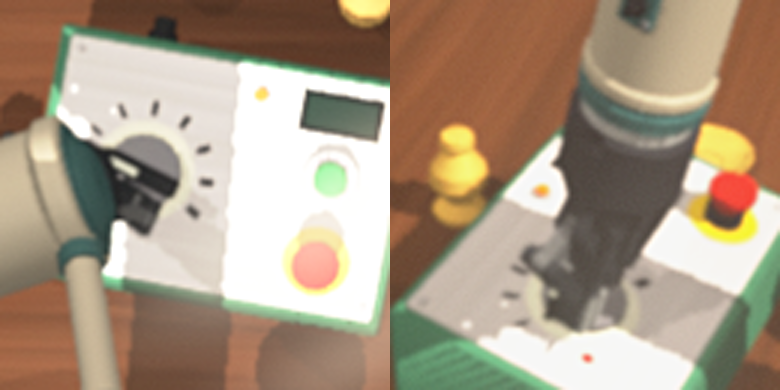

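Request:
carry_out([
  [-0.02, 0.01, 0, 0, 0, 0.033],
  [-0.045, 0.02, 0, 0, 0, 0.067],
  [-0.067, 0.028, 0, 0, 0, 0.1],
  [-0.067, 0.028, 0, 0, 0, 0.1],
])

```text
time: 4.6
position: [0.5039, 0.1854, 0.1649]
ee_rot: [[-0.819, 0.536, 0.205], [0.542, 0.84, -0.031], [-0.189, 0.085, -0.978]]
contact_force: [-0.3, 0.1, 0.2]
finger_gap: 0.0
grasp_force: 0.0
```

```bash
python3 st.py 1.8
```

```text
4.6 F tool [ 0.25 -0.02 -0.28] M [-0.016  0.035 -0.003]
[0.003, 0.004, 0.002] [0.001, -0.001, 0.004]
```

Request:
carry_out([
  [-0.02, 0.01, 0, 0, 0, 0.033],
  [-0.045, 0.02, 0, 0, 0, 0.067],
  [-0.067, 0.028, 0, 0, 0, 0.1],
  [-0.067, 0.028, 0, 0, 0, 0.1],
])

```text
time: 5.0
position: [0.5075, 0.1849, 0.1656]
ee_rot: [[-0.725, 0.659, 0.201], [0.668, 0.744, -0.03], [-0.169, 0.112, -0.979]]
contact_force: [-3.8, 3.3, 2.8]
finger_gap: -0.0001
grasp_force: 2.6
```

```bash
python3 st.py 2.1;python3 - <<'E'
from h import *
ims=[]
for n,(x,y) in {"top":(190,220),"side":(280,200)}.items():
    im=bot.snapshot(n); cv2.imwrite(f"pics/{n}4.png",im)
    ims.append(cv2.resize(im[y:y+80,x:x+80],None,fx=5,fy=5,interpolation=cv2.INTER_CUBIC))
cv2.imwrite("pics/c4.png",np.hstack(ims))
E
```

```text
5.0 F tool [ 4.44  0.24 -3.63] M [0.492 0.724 0.052]
[-0.019, 0.015, 0.001] [-0.0, -0.004, 0.003]
```

View pics/c4.png

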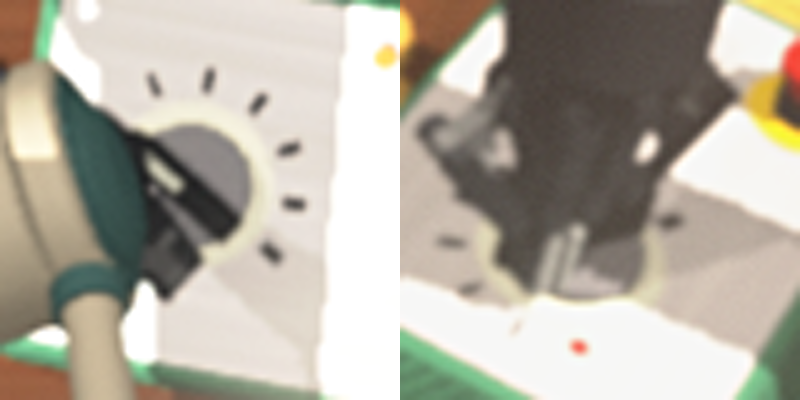

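```bash
cat > ang.py <<'E'
from h import *
def hull(n,a,off):
    t=4*np.pi/6-a*np.pi/6; w=.0065
    Q=[(-.03,-w),(.028,-w),(.038,-.001),(.038,.001),(.028,w),(-.03,w)]
    P=np.vstack([proj(n,[W(v,[v[3]+r*np.cos(t)-s*np.sin(t),v[4]+r*np.sin(t)+s*np.cos(t),h]) for r,s in Q]) for h in(.009,.034)])-off
    return cv2.convexHull(np.float32(P))
def score(n,im,k=4):
    off=v[7:9] if n=="top" else v[9:11]
    g=cv2.resize(cv2.cvtColor(im,cv2.COLOR_BGR2GRAY),None,fx=k,fy=k,interpolation=cv2.INTER_LINEAR)
    c=proj(n,[sel(v,0,0,.02)])[0]-off
    reg=np.zeros_like(g); cv2.circle(reg,tuple(int(q*k) for q in c),int(18*k),255,-1)
    dark=((g<75)&(reg>0)).astype(np.uint8); best=[]
    for a in np.arange(-.5,8.6,.05):
      for dx in range(-3,4):
       for dy in range(-3,4):
        m=np.zeros_like(g); cv2.fillConvexPoly(m,np.int32((hull(n,a,off)+[dx,dy]+.5)*k),1)
        best.append(((m&dark).sum()/((m|dark)&(reg>0)).sum(),round(a,2),dx,dy))
    return sorted(best)[::-1][:3]
if __name__=="__main__":
    import sys
    for f in sys.argv[1:]:
        for n in("top","side"): print(f,n,score(n,cv2.imread(f"pics/{n}{f}.png"),3))
E
python3 ang.py 0
```

```text
0 top [(np.float64(0.4107142857142857), np.float64(7.35), 3, 1), (np.float64(0.40685461580983967), np.float64(7.4), 3, 1), (np.float64(0.40560224089635855), np.float64(7.35), 3, 2)]
0 side [(np.float64(0.0), np.float64(8.55), 3, 3), (np.float64(0.0), np.float64(8.55), 3, 2), (np.float64(0.0), np.float64(8.55), 3, 1)]
```

```bash
sed -i 's/g<75/g<(75 if n=="top" else 115)/' ang.py; python3 ang.py 0 2 | grep -v xx
python3 - <<'E'
import cv2
g=cv2.cvtColor(cv2.imread("pics/side0.png"),cv2.COLOR_BGR2GRAY)
print(g[228:262:2,298:334:2])
E
```

```text
0 top [(np.float64(0.4107142857142857), np.float64(7.35), 3, 1), (np.float64(0.40685461580983967), np.float64(7.4), 3, 1), (np.float64(0.40560224089635855), np.float64(7.35), 3, 2)]
0 side [(np.float64(0.57328190743338), np.float64(7.2), -1, 3), (np.float64(0.5731115731115731), np.float64(7.25), -1, 3), (np.float64(0.5684281842818428), np.float64(1.3), -1, 1)]
2 top [(np.float64(0.32018383761011104), np.float64(7.35), 1, 1), (np.float64(0.3194283507145616), np.float64(7.35), 2, 1), (np.float64(0.3179916317991632), np.float64(7.4), 1, 1)]
2 side [(np.float64(0.5335144927536232), np.float64(1.4), 3, -1), (np.float64(0.5313782991202346), np.float64(1.5), 3, -1), (np.float64(0.53125), np.float64(1.55), 2, 0)]
[[187 190 193 193 193 190 190 191 189 189 192 189 190 190 195 193 192 192]
 [192 192 194 193 192 191 191 185 190 190 191 190 187 178 190 193 193 193]
 [187 169 186 191 192 191 183 133 162 192 193 179 133 101 137 180 194 192]
 [189 133 142 191 192 190 185 119 150 190 172 127  85  84  86 145 192 192]
 [194 178 140 181 195 194 195 178 176 158 103  85  87  86  91 159 192 190]
 [193 194 
[... 190 characters left out ...]
 83  89 148 174 170 159]
 [213 198 143 127 126 223 253 237 112  87  84  84 104 128 150 184 165 118]
 [212 182 131 135 228 251 227 120  88  87  90 116 165 186 187 188 189 175]
 [209 174 131 192 254 232 106  89  88  95 134 178 193 197 202 214 230 215]
 [211 183 128 144 188 115  84  90  95 139 184 193 199 201 201 231 249 249]
 [212 191 134  93  83  84  86 109 160 186 194 199 199 201 199 231 248 247]
 [209 207 159  89  85  88 112 165 197 199 200 202 200 201 201 242 248 247]
 [209 209 177  99  94 104 165 199 203 202 202 201 202 194 214 248 247 247]
 [246 221 224 245 245 190 153 159 176 183 182 183 185 216 249 248 247 247]
 [247 247 248 248 248 250 251 245 224 212 214 234 248 249 248 247 247 247]]
```

Request:
carry_out([
  [-0.02, 0.01, 0, 0, 0, 0.033],
  [-0.045, 0.02, 0, 0, 0, 0.067],
  [-0.045, 0.02, 0, 0, 0, 0.067],
])

```text
time: 5.4
position: [0.5125, 0.1833, 0.1667]
ee_rot: [[-0.653, 0.73, 0.204], [0.741, 0.671, -0.031], [-0.16, 0.13, -0.979]]
contact_force: [-0.9, -0.0, 0.6]
finger_gap: -0.0001
grasp_force: 0.0
```

```bash
python3 st.py 2.3
```

```text
5.4 F tool [ 0.45 -0.58 -0.73] M [0.02  0.139 0.026]
[0.001, 0.009, 0.001] [0.0, -0.002, 0.004]
```

Request:
carry_out([
  [-0.02, 0.01, 0, 0, 0, 0.033],
  [-0.045, 0.02, 0, 0, 0, 0.067],
  [-0.045, 0.02, 0, 0, 0, 0.067],
])

```text
time: 5.7
position: [0.5167, 0.1814, 0.1676]
ee_rot: [[-0.572, 0.794, 0.205], [0.807, 0.59, -0.032], [-0.146, 0.147, -0.978]]
contact_force: [-0.8, 0.1, 1.1]
finger_gap: -0.0001
grasp_force: 0.0
```

```bash
python3 st.py 2.5
```

```text
5.7 F tool [ 0.4  -0.39 -1.22] M [-0.01   0.013  0.064]
[0.012, 0.004, 0.0] [0.001, -0.001, 0.004]
```

Request:
carry_out([
  [-0.02, 0.01, 0, 0, 0, 0.033],
  [-0.045, 0.02, 0, 0, 0, 0.067],
  [-0.045, 0.02, 0, 0, 0, 0.067],
])

```text
time: 6.0
position: [0.5201, 0.1794, 0.1684]
ee_rot: [[-0.486, 0.85, 0.205], [0.864, 0.502, -0.032], [-0.13, 0.162, -0.978]]
contact_force: [-1.3, -0.8, -0.1]
finger_gap: 0.0001
grasp_force: 0.0
```

```bash
python3 st.py 2.7
```

```text
6.0 F tool [-0.08 -1.5  -0.11] M [-0.042  0.125 -0.019]
[0.015, 0.003, 0.0] [0.001, -0.001, 0.003]
```

Request:
carry_out([
  [-0.02, 0.01, 0, 0, 0, 0.033],
  [-0.045, 0.02, 0, 0, 0, 0.067],
  [-0.067, 0.028, 0, 0, 0, 0.1],
  [-0.067, 0.028, 0, 0, 0, 0.1],
])

```text
time: 6.4
position: [0.5231, 0.177, 0.1691]
ee_rot: [[-0.346, 0.916, 0.202], [0.933, 0.359, -0.029], [-0.099, 0.178, -0.979]]
contact_force: [-3.0, 4.5, 1.8]
finger_gap: 0.0001
grasp_force: 2.7
```

```bash
python3 st.py 3.0
```

```text
6.4 F tool [ 5.05 -0.81 -2.53] M [0.766 0.505 0.074]
[-0.003, 0.013, -0.001] [-0.001, -0.003, 0.002]
```

Request:
carry_out([
  [-0.025, 0.01, 0, 0, 0, 0.033],
  [-0.025, 0.01, 0, 0, 0, 0.033],
])

```text
time: 6.6
position: [0.5249, 0.1752, 0.1695]
ee_rot: [[-0.299, 0.932, 0.203], [0.95, 0.311, -0.03], [-0.091, 0.184, -0.979]]
contact_force: [-0.3, 0.3, 0.1]
finger_gap: -0.0002
grasp_force: 0.1
```

```bash
python3 st.py 3.1
```

```text
6.6 F tool [ 0.32 -0.17 -0.2 ] M [ 0.046  0.104 -0.012]
[0.006, 0.011, -0.001] [-0.001, -0.003, 0.003]
```

Request:
carry_out([
  [-0.025, 0.01, 0, 0, 0, 0.033],
  [-0.025, 0.01, 0, 0, 0, 0.033],
])

```text
time: 6.8
position: [0.5269, 0.1727, 0.17]
ee_rot: [[-0.251, 0.946, 0.204], [0.964, 0.262, -0.032], [-0.084, 0.189, -0.978]]
contact_force: [0.2, 1.3, 0.2]
finger_gap: 0.0002
grasp_force: 0.0
```

```bash
python3 st.py 3.2
```

```text
6.8 F tool [ 1.22  0.62 -0.24] M [ 0.05   0.102 -0.046]
[0.022, 0.007, -0.001] [-0.0, -0.001, 0.004]
```

Request:
carry_out([
  [-0.025, 0.01, 0, 0, 0, 0.033],
  [-0.025, 0.01, 0, 0, 0, 0.033],
])

```text
time: 7.0
position: [0.5283, 0.1709, 0.1703]
ee_rot: [[-0.201, 0.958, 0.204], [0.977, 0.212, -0.032], [-0.074, 0.193, -0.978]]
contact_force: [-0.1, 0.1, 0.0]
finger_gap: 0.0003
grasp_force: 0.0
```

```bash
python3 st.py 3.3
```

```text
7.0 F tool [ 0.14 -0.03 -0.04] M [0.014 0.081 0.045]
[0.028, 0.004, -0.001] [-0.0, -0.001, 0.004]
```

Request:
carry_out([
  [0.2, 0, 0, 0, 0, 0],
  [0.6, 0, -0.4, 0, 0, 0],
  [1, 0, -1, 0, 0, 0],
  [1, 0, -1, 0, 0, 0],
  [1, 0, -1, 0, 0, 0],
  [1, 0, -1, 0, 0, 0],
])

```text
time: 7.6
position: [0.4954, 0.251, 0.2418]
ee_rot: [[-0.2, 0.959, 0.203], [0.977, 0.211, -0.033], [-0.074, 0.191, -0.979]]
contact_force: [-0.3, -0.7, -0.8]
finger_gap: 0.0001
grasp_force: 0.0
```

```bash
python3 - <<'E'
from h import *
ims=[]
for n,(x,y) in {"top":(190,220),"side":(280,200)}.items():
    im=bot.snapshot(n); cv2.imwrite(f"pics/{n}5.png",im)
    ims.append(cv2.resize(im[y:y+80,x:x+80],None,fx=5,fy=5,interpolation=cv2.INTER_CUBIC))
cv2.imwrite("pics/c5.png",np.hstack(ims))
E
python3 ang.py 5; python3 st.py 4
```

```text
5 top [(np.float64(0.4808091286307054), np.float64(3.85), 1, -1), (np.float64(0.4800414722654225), np.float64(3.85), 1, 0), (np.float64(0.4793174767321613), np.float64(3.95), 1, 0)]
5 side [(np.float64(0.5973053892215568), np.float64(4.85), 2, -3), (np.float64(0.5957367240089754), np.float64(4.8), 2, -3), (np.float64(0.5937961595273265), np.float64(4.65), 1, -3)]
7.7 F tool [ 0.48 -0.16  0.33] M [0.043 0.116 0.028]
[-1.12, 0.072, 0.98] [-0.003, -0.0, 0.236]
```

View pics/c5.png

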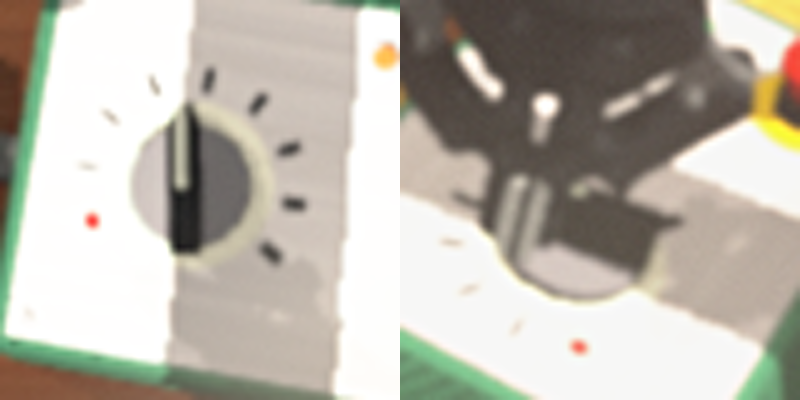

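Run:
```python
from h import *
rows([selpose(3.1,.08,g=.01),selpose(3.1,.015,g=.01)])
print("push")
rows([selpose(a,.015) for a in (3.1,3.4,3.7,3.8,3.9,4,4.1,4.2,4.3,4.4,4.5,4.6)],*selpose(3.1,.015,g=.01))
```

```text
[-0.796, -0.019, 0.168] [-0.002, -0.001, -0.064]
[-0.797, -0.016, 0.981] [-0.002, -0.001, -0.064]
push
[-0.125, -0.0, 0.0] [0.0, 0.0, 0.0]
[-0.19, 0.029, -0.0] [-0.0, 0.0, 0.1]
[-0.259, 0.048, -0.0] [-0.0, 0.0, 0.2]
[-0.283, 0.052, -0.0] [0.0, 0.0, 0.233]
[-0.307, 0.054, 0.0] [-0.0, 0.0, 0.267]
[-0.33, 0.056, 0.0] [-0.0, 0.0, 0.3]
[-0.354, 0.056, -0.0] [0.0, 0.0, 0.333]
[-0.378, 0.055, 0.0] [-0.0, 0.0, 0.367]
[-0.402, 0.052, -0.0] [-0.0, 0.0, 0.4]
[-0.425, 0.049, -0.0] [-0.0, 0.0, 0.433]
[-0.449, 0.044, 0.0] [-0.0, 0.0, 0.467]
[-0.472, 0.038, -0.0] [-0.0, 0.0, 0.5]
```

Request:
carry_out([
  [-0.3, 0, 0.1, 0, 0, -0.03],
  [-0.6, -0.01, 0.15, 0, 0, -0.064],
  [-0.8, -0.02, 0.3, 0, 0, -0.064],
  [-0.8, -0.02, 0.6, 0, 0, -0.064],
  [-0.8, -0.02, 0.9, 0, 0, -0.064],
  [-0.8, -0.02, 0.98, 0, 0, -0.064],
  [-0.8, -0.02, 0.98, 0, 0, -0.064],
])

```text
time: 8.4
position: [0.5224, 0.1854, 0.1685]
ee_rot: [[-0.293, 0.935, 0.2], [0.952, 0.306, -0.033], [-0.092, 0.18, -0.979]]
contact_force: [-1.0, 0.1, 1.2]
finger_gap: -0.0
grasp_force: 0.0
```

Request:
carry_out([
  [-0.06, 0, 0, 0, 0, 0],
  [-0.125, 0, 0, 0, 0, 0],
  [-0.16, 0.015, 0, 0, 0, 0.05],
  [-0.19, 0.029, 0, 0, 0, 0.1],
  [-0.225, 0.04, 0, 0, 0, 0.15],
  [-0.259, 0.048, 0, 0, 0, 0.2],
  [-0.259, 0.048, 0, 0, 0, 0.2],
])

```text
time: 9.1
position: [0.5334, 0.1676, 0.1742]
ee_rot: [[0.009, 0.978, 0.206], [1.0, -0.003, -0.031], [-0.03, 0.206, -0.978]]
contact_force: [0.2, 0.4, -0.4]
finger_gap: 0.0001
grasp_force: 0.0
```

```bash
python3 st.py 3.7
```

```text
9.1 F tool [0.44 0.16 0.39] M [-0.013  0.124 -0.054]
[-0.009, -0.02, 0.032] [0.001, -0.002, -0.0]
```

Request:
carry_out([
  [-0.025, 0.006, 0, 0, 0, 0.033],
  [-0.048, 0.01, 0, 0, 0, 0.067],
  [-0.048, 0.01, 0, 0, 0, 0.067],
])

```text
time: 9.4
position: [0.5337, 0.1639, 0.174]
ee_rot: [[0.11, 0.973, 0.205], [0.994, -0.106, -0.031], [-0.009, 0.207, -0.978]]
contact_force: [0.7, -0.3, 0.1]
finger_gap: -0.0
grasp_force: 0.0
```

```bash
python3 st.py 3.9
```

```text
9.4 F tool [-0.28  0.68  0.08] M [ 0.069  0.053 -0.044]
[-0.006, -0.003, 0.027] [-0.0, -0.002, 0.001]
```

Request:
carry_out([
  [-0.025, 0.003, 0.02, 0, 0, 0.033],
  [-0.025, 0.003, 0.02, 0, 0, 0.033],
])

```text
time: 9.6
position: [0.5344, 0.1625, 0.1726]
ee_rot: [[0.16, 0.965, 0.206], [0.987, -0.157, -0.03], [0.003, 0.208, -0.978]]
contact_force: [-0.2, 2.4, 1.4]
finger_gap: -0.0
grasp_force: 1.1
```

```bash
python3 st.py 4.0
```

```text
9.6 F tool [ 2.37 -0.28 -1.5 ] M [0.353 0.03  0.059]
[-0.011, 0.003, 0.007] [0.0, -0.002, 0.001]
```

Request:
carry_out([
  [-0.025, 0.003, 0, 0, 0, 0.033],
  [-0.025, 0.003, 0, 0, 0, 0.033],
])

```text
time: 9.8
position: [0.5348, 0.1612, 0.1727]
ee_rot: [[0.21, 0.955, 0.207], [0.978, -0.209, -0.029], [0.016, 0.208, -0.978]]
contact_force: [0.4, 4.9, 0.4]
finger_gap: 0.0002
grasp_force: 2.4
```

```bash
python3 st.py 4.1
```

```text
9.8 F tool [ 4.89 -0.52 -0.44] M [ 0.776 -0.039  0.208]
[-0.017, 0.007, 0.008] [0.001, -0.003, 0.001]
```

Request:
carry_out([
  [-0.025, 0.003, 0, 0, 0, 0.033],
  [-0.025, 0.003, 0, 0, 0, 0.033],
])

```text
time: 10.0
position: [0.5351, 0.16, 0.1729]
ee_rot: [[0.26, 0.943, 0.208], [0.965, -0.26, -0.027], [0.029, 0.208, -0.978]]
contact_force: [0.9, 7.8, 0.4]
finger_gap: 0.0002
grasp_force: 3.7
```

```bash
python3 st.py 4.2
```

```text
10.0 F tool [ 7.74 -1.09 -0.41] M [ 1.133 -0.175  0.192]
[-0.023, 0.011, 0.009] [0.001, -0.005, 0.001]
```

Request:
carry_out([
  [-0.025, 0.003, 0, 0, 0, 0.033],
  [-0.025, 0.003, 0, 0, 0, 0.033],
])

```text
time: 10.2
position: [0.5333, 0.1561, 0.1722]
ee_rot: [[0.307, 0.93, 0.204], [0.951, -0.307, -0.032], [0.033, 0.204, -0.978]]
contact_force: [0.5, 0.3, 0.0]
finger_gap: -0.0
grasp_force: 0.0
```

```bash
python3 st.py 4.3
```

```text
10.2 F tool [0.48 0.35 0.06] M [-0.016  0.137  0.007]
[0.01, 0.032, 0.002] [-0.001, -0.001, 0.003]
```

Request:
carry_out([
  [0.2, 0, 0, 0, 0, 0],
  [0.6, 0, -0.4, 0, 0, 0],
  [1, 0, -1, 0, 0, 0],
  [1, 0, -1, 0, 0, 0],
  [1, 0, -1, 0, 0, 0],
  [1, 0, -1, 0, 0, 0],
])

```text
time: 10.8
position: [0.5406, 0.2337, 0.2516]
ee_rot: [[0.309, 0.93, 0.201], [0.951, -0.308, -0.033], [0.031, 0.201, -0.979]]
contact_force: [-0.9, -0.5, -1.0]
finger_gap: -0.0003
grasp_force: 0.0
```

```bash
python3 - <<'E'
from h import *
ims=[]
for n,(x,y) in {"top":(205,230),"side":(280,200)}.items():
    im=bot.snapshot(n); cv2.imwrite(f"pics/{n}6.png",im)
    ims.append(cv2.resize(im[y:y+60,x:x+60],None,fx=6.66,fy=6.66,interpolation=cv2.INTER_CUBIC))
cv2.imwrite("pics/c6.png",np.hstack(ims))
E
python3 ang.py 6; python3 st.py 5
```

```text
6 top [(np.float64(0.5177111716621253), np.float64(4.6), 0, 0), (np.float64(0.5131791285637439), np.float64(4.65), -1, 1), (np.float64(0.5115529285330468), np.float64(4.65), 0, 0)]
6 side [(np.float64(0.7736139630390144), np.float64(4.75), -1, 0), (np.float64(0.7690732206861239), np.float64(4.8), -1, 0), (np.float64(0.7633838383838384), np.float64(4.7), -1, 0)]
10.9 F tool [-0.47 -0.78 -0.01] M [0.008 0.086 0.014]
[-1.123, 0.101, 0.98] [-0.003, 0.001, 0.235]
```

View pics/c6.png

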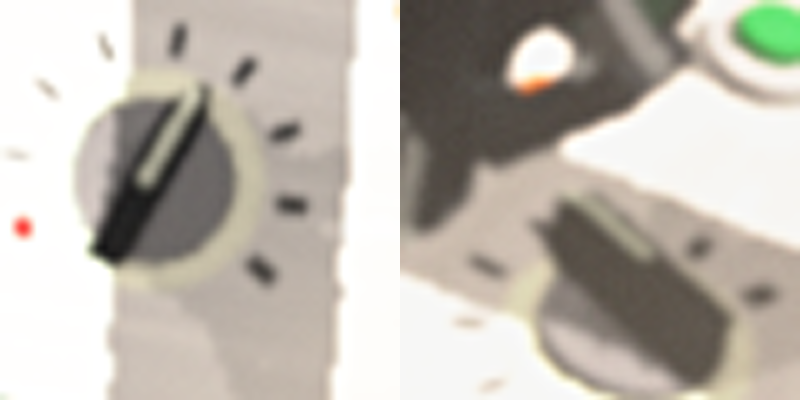

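Request:
carry_out([
  [0, 0, -0.3, 0, 0, 0],
  [0, 0, -0.3, 0, 0, 0],
  [0, 0, -0.3, 0, 0, 0],
  [0, 0, -0.3, 0, 0, 0],
  [0, 0, -0.3, 0, 0, 0],
  [0, 0, -0.3, 0, 0, 0],
])

```text
time: 11.5
position: [0.5366, 0.2351, 0.2755]
ee_rot: [[0.31, 0.929, 0.203], [0.95, -0.31, -0.032], [0.033, 0.202, -0.979]]
contact_force: [-0.1, -0.1, -0.0]
finger_gap: 0.0003
grasp_force: 0.0
```

```bash
python3 - <<'E'
from h import *
for n in("top","side"): cv2.imwrite(f"pics/{n}7.png",bot.snapshot(n))
# white line direction in top image, near-bright pixels on dark bar
for k in (5,6,7):
    im=cv2.imread(f"pics/top{k}.png"); g=cv2.cvtColor(im,cv2.COLOR_BGR2GRAY).astype(float)
    off=v[7:9]; c=proj("top",[sel(v,0,0,.034)])[0]-off
    s=[]
    for a in np.arange(3,6,.02):
        P=lambda r,w:(proj("top",[W(v,[v[3]+r*np.cos(t)-w*np.sin(t),v[4]+r*np.sin(t)+w*np.cos(t),.034])])[0]-off)
        t=4*np.pi/6-a*np.pi/6
        q=np.array([P(r,w) for r in np.linspace(-.028,-.006,8) for w in(-.004,0,.004)],np.float32)
        s.append(cv2.remap(g.astype(np.float32),q[:,0].copy(),q[:,1].copy(),cv2.INTER_LINEAR).mean())
    s=np.array(s); i=s.argmin(); m=s<s.min()+15; print(k,np.arange(3,6,.02)[i],(np.arange(3,6,.02)[m]).mean(),s.min())
E
python3 ang.py 7
```

```text
5 3.4800000000000004 3.4000000000000004 45.614746
6 4.540000000000001 4.460000000000001 47.04838
7 4.560000000000001 4.460000000000002 50.284344
7 top [(np.float64(0.4975369458128079), np.float64(4.6), 0, 0), (np.float64(0.49405405405405406), np.float64(4.65), 0, 0), (np.float64(0.49312052834342324), np.float64(4.75), 0, 0)]
7 side [(np.float64(0.7485817431665807), np.float64(4.75), -1, 0), (np.float64(0.744981986618631), np.float64(4.8), -1, 0), (np.float64(0.7405684754521964), np.float64(4.75), -1, -1)]
```

Run:
```python
from h import *
rows([selpose(4.2,.08,g=.01),selpose(4.2,.015,g=.01)])
print("push")
rows([selpose(a,.015) for a in (4.2,4.3,4.4,4.5,4.6)],*selpose(4.2,.015,g=.01))
```

```text
[-0.84, 0.015, 0.481] [-0.002, -0.001, -0.032]
[-0.841, 0.017, 1.293] [-0.002, -0.001, -0.032]
push
[-0.125, 0.0, 0.0] [0.0, 0.0, 0.0]
[-0.146, 0.011, 0.0] [-0.0, -0.0, 0.033]
[-0.168, 0.021, 0.0] [-0.0, 0.0, 0.067]
[-0.19, 0.029, 0.0] [-0.0, 0.0, 0.1]
[-0.213, 0.037, 0.0] [-0.0, 0.0, 0.133]
```

Request:
carry_out([
  [-0.3, 0, 0.15, 0, 0, -0.03],
  [-0.6, 0.01, 0.3, 0, 0, -0.03],
  [-0.84, 0.015, 0.48, 0, 0, -0.03],
  [-0.84, 0.015, 0.48, 0, 0, -0.03],
])

```text
time: 12.0
position: [0.5231, 0.1678, 0.2345]
ee_rot: [[0.268, 0.943, 0.199], [0.963, -0.266, -0.034], [0.021, 0.2, -0.979]]
contact_force: [-0.0, 1.1, 0.0]
finger_gap: 0.0003
grasp_force: 0.0
```

Request:
carry_out([
  [0, 0, 0.25, 0, 0, 0],
  [0, 0, 0.5, 0, 0, 0],
  [0, 0, 0.7, 0, 0, 0],
  [0, 0, 0.8, 0, 0, 0],
  [0, 0, 0.8, 0, 0, 0],
])

```text
time: 12.5
position: [0.5381, 0.1683, 0.1734]
ee_rot: [[0.265, 0.943, 0.203], [0.964, -0.264, -0.031], [0.024, 0.204, -0.979]]
contact_force: [0.2, 0.4, -1.0]
finger_gap: -0.0001
grasp_force: 0.0
```

Run:
```python
from h import *
o=bot.get_obs(); print(o["time"],(o["ee_rot"].T@o["contact_force"]).round(2))
rows([selpose(4.2,.015),selpose(4.5,.015)])
```

```text
12.5 [ 0.41 -0.07  1.01]
[-0.133, 0.003, 0.01] [-0.002, -0.001, -0.002]
[-0.198, 0.032, 0.01] [-0.002, -0.001, 0.098]
```

Request:
carry_out([
  [-0.06, 0, 0.005, 0, 0, 0],
  [-0.13, 0.003, 0.01, 0, 0, 0],
  [-0.155, 0.013, 0.01, 0, 0, 0.033],
  [-0.155, 0.013, 0.01, 0, 0, 0.033],
])

```text
time: 12.9
position: [0.5361, 0.1551, 0.1741]
ee_rot: [[0.314, 0.927, 0.205], [0.949, -0.315, -0.031], [0.036, 0.205, -0.978]]
contact_force: [0.1, 0.6, -1.2]
finger_gap: -0.0
grasp_force: 0.0
```

```bash
python3 st.py 4.3
```

```text
12.9 F tool [ 0.52 -0.37  1.14] M [-0.022  0.052 -0.024]
[0.011, -0.009, 0.019] [-0.0, -0.001, -0.002]
```

Request:
carry_out([
  [-0.022, 0.01, 0, 0, 0, 0.033],
  [-0.022, 0.01, 0, 0, 0, 0.033],
])

```text
time: 13.1
position: [0.5362, 0.1534, 0.174]
ee_rot: [[0.361, 0.91, 0.205], [0.931, -0.362, -0.031], [0.046, 0.202, -0.978]]
contact_force: [-0.6, 0.6, 0.1]
finger_gap: 0.0
grasp_force: 0.0
```

```bash
python3 st.py 4.4
```

```text
13.1 F tool [ 0.36 -0.75 -0.19] M [-0.013  0.061  0.023]
[0.008, -0.006, 0.016] [-0.001, -0.001, -0.001]
```

Request:
carry_out([
  [-0.022, 0.01, 0, 0, 0, 0.033],
  [-0.022, 0.01, 0, 0, 0, 0.033],
])

```text
time: 13.3
position: [0.5363, 0.1516, 0.1738]
ee_rot: [[0.407, 0.89, 0.205], [0.912, -0.41, -0.031], [0.056, 0.199, -0.978]]
contact_force: [-0.3, 0.8, 0.3]
finger_gap: 0.0002
grasp_force: 0.0
```

```bash
python3 st.py 4.5
```

```text
13.3 F tool [ 0.58 -0.54 -0.38] M [0.028 0.045 0.032]
[0.008, -0.004, 0.013] [-0.001, -0.001, -0.001]
```

Request:
carry_out([
  [0.2, 0, 0, 0, 0, 0],
  [0.6, 0, -0.4, 0, 0, 0],
  [1, 0, -1, 0, 0, 0],
  [1, 0, -1, 0, 0, 0],
  [1, 0, -1, 0, 0, 0],
  [1, 0, -1, 0, 0, 0],
])

```text
time: 13.9
position: [0.5517, 0.2272, 0.255]
ee_rot: [[0.407, 0.891, 0.202], [0.912, -0.41, -0.032], [0.054, 0.197, -0.979]]
contact_force: [-0.2, -1.3, -1.5]
finger_gap: -0.0001
grasp_force: 0.0
```

```bash
python3 - <<'E'
from h import *
for n in("top","side"): cv2.imwrite(f"pics/{n}8.png",bot.snapshot(n))
# white line direction (8) vs (6): bright pixels enclosed near nose of the bar
for k in (6,8):
    g=cv2.cvtColor(cv2.imread(f"pics/top{k}.png"),cv2.COLOR_BGR2GRAY)[240:272,214:242]
    ys,xs=np.nonzero(g<75); vx,vy,_,_=cv2.fitLine(np.float32(np.c_[xs,ys]),cv2.DIST_HUBER,0,.01,.01).ravel(); print(k,len(xs),np.degrees(np.arctan2(vx,-vy)))
print(g[::2])
E
python3 ang.py 8
```

```text
6 109 36.202457
8 111 34.387062
[[254 254 254 254 254 255 255 255 255 242 210 201 201 203 204 202 203 201
  201 199 196 194 194 195 195 187 138  75]
 [255 255 254 254 254 255 255 255 255 249 218 212 214 214 214 214 215 214
  211 208 185 164 174 194 195 167 122 129]
 [252 255 255 255 255 255 255 255 254 235 198 179 174 174 178 178 168 160
  165 186 163 108 138 188 198 194 189 189]
 [255 255 255 255 255 254 240 199 149 120 108 103 101 103  97  73  64 118
  171 163 100  68 136 182 192 193 192 188]
 [255 255 255 254 233 192 191 190 146 109  99 103 101  90  64  79 137 164
  137  77  37  65 115 159 184 192 190 187]
 [255 255 255 234 198 197 196 174 132 106 102 102  88  61  81 144 168 135
   76  36  63  94 101 113 154 184 195 192]
 [255 255 242 205 195 199 193 152 117 114 112  88  57  82 145 164 126  64
   34  65  95 104 104 102 104 137 177 190]
 [255 250 215 197 198 201 194 155 120 111  92  66  96 146 154 113  57  39
   74  98 103 106 105 105  98 115 168 188]
 [255 250 212 196 200 202 196 155 117  86  57  92 152 159 111  51  43  76
  100 105 105 105 104 104 102 106 147 180]
 [255 250 213 1
[... 465 characters left out ...]
5 255 203  87  32  34  35  34  38  66  93 104 104 104 103 103
  102 102 106 131 163 184 190 191 189 186]
 [254 255 255 254 215 139  80  38  30  57  89 107 111 108 106 109 112 114
  130 151 167 181 191 191 191 186 179 171]
 [254 254 255 255 255 255 255 229 177 182 189 185 180 171 169 174 184 188
  190 192 192 190 188 185 182 178 175 158]]
8 top [(np.float64(0.5295728368017525), np.float64(4.6), 0, 0), (np.float64(0.5182992465016146), np.float64(4.65), 0, 0), (np.float64(0.5179347826086956), np.float64(4.6), -1, 2)]
8 side [(np.float64(0.772051282051282), np.float64(4.75), -1, 0), (np.float64(0.7631911133552133), np.float64(4.7), -1, 0), (np.float64(0.762560571282836), np.float64(4.8), -1, 0)]
```

Run:
```python
from h import *
rows([selpose(4.5,.015,g=.01)])
rows([selpose(a,.015) for a in (4.5,4.6,4.7,4.8)],*selpose(4.5,.015,g=.01))
off=v[7:9]
for a in (1,4,4.5,4.6,4.7,4.8,4.9,5):
    p=proj("top",[sel(v,a*np.pi/6,.03,.034),sel(v,a*np.pi/6,-.03,.034)]); d=p[0]-p[1]; print(a,np.degrees(np.arctan2(d[0],-d[1])).round(1))
print(proj("top",[sel(v,0,0,.034),sel(v,0,0,0)])-off)
```

```text
[-0.85, 0.014, 0.989] [-0.003, 0.001, -0.001]
[-0.125, -0.0, -0.0] [0.0, 0.0, 0.0]
[-0.146, 0.011, -0.0] [-0.0, 0.0, 0.033]
[-0.168, 0.021, 0.0] [-0.0, -0.0, 0.067]
[-0.19, 0.029, -0.0] [-0.0, 0.0, 0.1]
1 -79.6
4 9.9
4.5 24.9
4.6 27.9
4.7 30.9
4.8 33.9
4.9 36.9
5 40.0
[[226.01918588 257.30269356]
 [228.00947348 256.25535634]]
```

Request:
carry_out([
  [-0.3, 0, 0.1, 0, 0, 0],
  [-0.6, 0.01, 0.15, 0, 0, 0],
  [-0.85, 0.014, 0.3, 0, 0, 0],
  [-0.85, 0.014, 0.6, 0, 0, 0],
  [-0.85, 0.014, 0.9, 0, 0, 0],
  [-0.85, 0.014, 0.99, 0, 0, 0],
  [-0.85, 0.014, 0.99, 0, 0, 0],
])

```text
time: 14.7
position: [0.5408, 0.1614, 0.1731]
ee_rot: [[0.409, 0.89, 0.199], [0.911, -0.411, -0.033], [0.053, 0.195, -0.979]]
contact_force: [0.2, 0.1, 0.2]
finger_gap: 0.0
grasp_force: 0.0
```

Request:
carry_out([
  [-0.06, 0, 0, 0, 0, 0],
  [-0.125, 0, 0, 0, 0, 0],
  [-0.146, 0.011, 0, 0, 0, 0.033],
  [-0.146, 0.011, 0, 0, 0, 0.033],
])

```text
time: 15.1
position: [0.538, 0.1509, 0.1756]
ee_rot: [[0.454, 0.867, 0.205], [0.889, -0.458, -0.031], [0.067, 0.197, -0.978]]
contact_force: [-0.4, 0.2, -0.6]
finger_gap: -0.0001
grasp_force: 0.0
```

```bash
python3 st.py 4.6
```

```text
15.1 F tool [-0.04 -0.59  0.46] M [ 0.014  0.101 -0.012]
[-0.016, -0.019, 0.031] [-0.001, -0.001, -0.001]
```

Request:
carry_out([
  [-0.022, 0.01, 0, 0, 0, 0.033],
  [-0.022, 0.01, 0, 0, 0, 0.033],
])

```text
time: 15.3
position: [0.538, 0.1492, 0.1754]
ee_rot: [[0.497, 0.843, 0.205], [0.864, -0.502, -0.031], [0.077, 0.193, -0.978]]
contact_force: [0.5, 0.6, -0.3]
finger_gap: 0.0
grasp_force: 0.0
```

```bash
python3 st.py 4.7
```

```text
15.3 F tool [0.79 0.05 0.4 ] M [0.01  0.104 0.003]
[-0.019, -0.017, 0.028] [-0.001, -0.001, -0.0]
```

Request:
carry_out([
  [-0.022, 0.01, 0, 0, 0, 0.033],
  [-0.022, 0.01, 0, 0, 0, 0.033],
])

```text
time: 15.5
position: [0.5377, 0.1474, 0.1752]
ee_rot: [[0.54, 0.817, 0.205], [0.837, -0.546, -0.031], [0.086, 0.188, -0.978]]
contact_force: [-0.5, -0.5, 0.4]
finger_gap: 0.0001
grasp_force: 0.0
```

```bash
python3 st.py 4.8
```

```text
15.5 F tool [-0.58 -0.04 -0.51] M [ 0.001  0.08  -0.03 ]
[-0.019, -0.013, 0.024] [-0.001, -0.001, 0.001]
```

Request:
carry_out([
  [-0.02, 0, 0, 0, 0, 0],
  [-0.02, 0, 0, 0, 0, 0],
])

```text
time: 15.7
position: [0.5365, 0.146, 0.1746]
ee_rot: [[0.54, 0.817, 0.204], [0.837, -0.546, -0.032], [0.085, 0.188, -0.979]]
contact_force: [-0.5, -0.1, -0.4]
finger_gap: -0.0003
grasp_force: 0.0
```

```bash
python3 st.py 4.8
```

```text
15.7 F tool [-0.39 -0.43  0.26] M [ 0.005  0.107 -0.022]
[0.004, -0.009, 0.019] [-0.002, -0.001, 0.001]
```

Request:
carry_out([
  [-0.022, 0.01, 0, 0, 0, 0.033],
  [-0.022, 0.01, 0, 0, 0, 0.033],
])

```text
time: 15.9
position: [0.5363, 0.144, 0.1745]
ee_rot: [[0.582, 0.787, 0.204], [0.808, -0.589, -0.032], [0.095, 0.183, -0.979]]
contact_force: [-1.1, 0.1, 0.7]
finger_gap: 0.0002
grasp_force: 0.0
```

```bash
python3 st.py 4.9
python3 - <<'E'
from h import *
for n in("top","side"): cv2.imwrite(f"pics/{n}9.png",bot.snapshot(n))
g=cv2.cvtColor(cv2.imread("pics/top9.png"),cv2.COLOR_BGR2GRAY)[240:272,214:242]
print(g[::2])
E
```

```text
15.9 F tool [-0.46 -0.79 -0.88] M [-0.015  0.115  0.023]
[0.004, -0.009, 0.018] [-0.002, -0.001, 0.001]
[[185 187 186 188 187 175 148 147 223 252 253 252 252 252 252 247 231 184
  134  96  77  78  78  76  75  73  66  57]
 [186 188 186 187 188 182 160 130 137 173 194 198 199 198 197 189 183 168
  148 109  79  78  80  76  73  70  69  61]
 [186 186 186 186 186 184 168 139 124 143 172 181 181 182 182 184 183 176
  156 123  90  76  75  76  73  73  71  65]
 [183 184 184 182 183 184 178 163 134 133 158 173 176 176 176 178 179 177
  164 143 103  75  73  75  74  72  69  66]
 [179 180 179 180 178 180 178 164 136 124 143 164 173 171 172 172 172 172
  165 147 112  81  70  72  73  70  70  68]
 [175 174 172 174 173 173 172 164 150 131 131 153 164 165 165 166 166 167
  164 155 132  96  71  69  72  71  70  66]
 [167 167 167 165 164 164 165 162 154 136 125 136 153 159 159 160 160 160
  159 155 141 115  82  68  65  69  69  65]
 [161 161 160 160 157 158 157 156 153 141 127 125 142 151 153 153 153 153
  154 153 148 134 101  74  65  67  67  64]
 [155 154 153 153 152 151 151 150 150 144 129 124 132 143 14
[... 176 characters left out ...]
141 140 138 139 139 138 136 136 135 135 135 132 115 102  93  93  92  92
   93  91  91  90  91  91  86  75  66  66]
 [132 133 131 131 129 128 127 126 126 125 123 108  86  81  86  88  91  92
   93  93  93  92  91  89  86  81  72  73]
 [123 124 123 122 121 120 120 120 119 119 114  92  77  79  81  82  87  97
  101 104 105 104  97  86  81  78  76 110]
 [117 118 116 118 117 115 114 114 113 115 111  92  74  73  92 129 155 177
  187 188 188 184 174 153 123  89  80 127]
 [111 111 111 108 108 108 107 106 105 106 102  92  73  88 135 165 177 183
  188 189 187 186 179 172 155 123  95 124]
 [101  98  98 106 126 152 186 205 187 166 173 175 137 106 133 161 173 182
  187 188 189 187 182 172 160 145 150 172]]
```

Request:
carry_out([
  [0.2, 0, 0, 0, 0, 0],
  [0.6, 0, -0.4, 0, 0, 0],
  [1, 0, -1, 0, 0, 0],
  [1, 0, -1, 0, 0, 0],
  [1, 0, -1, 0, 0, 0],
  [1, 0, -1, 0, 0, 0],
])

```text
time: 16.6
position: [0.5659, 0.2112, 0.2591]
ee_rot: [[0.582, 0.788, 0.201], [0.808, -0.589, -0.032], [0.093, 0.181, -0.979]]
contact_force: [-0.7, 0.3, -0.9]
finger_gap: -0.0004
grasp_force: 0.0
```

```bash
cat > look.py <<'E'
from h import *
import sys
k=sys.argv[1]
for n in("top","side"): cv2.imwrite(f"pics/{n}{k}.png",bot.snapshot(n))
# dark lateral profile of top-face tail/near-axis: centroid line in top view
g=cv2.cvtColor(cv2.imread(f"pics/top{k}.png"),cv2.COLOR_BGR2GRAY)[240:276,208:246]
b=cv2.morphologyEx((g<75).astype(np.uint8),cv2.MORPH_CLOSE,np.ones((5,5)))
nl,l,st,ce=cv2.connectedComponentsWithStats(b); i=l[17:20,17:20].max()
ys,xs=np.nonzero(l==i); vx,vy,_,_=cv2.fitLine(np.float32(np.c_[xs,ys]),cv2.DIST_L2,0,.01,.01).ravel()
print("area",len(xs),"dir",(np.degrees(np.arctan2(vx,-vy))+180)%180, "want 40 for 5")
E
python3 look.py 10; python3 ang.py 10
python3 - <<'E'
import sys
sys.argv=["x"]
import cv2,numpy as np
for k in (5,6,8,10):
    g=cv2.cvtColor(cv2.imread(f"pics/top{k}.png"),cv2.COLOR_BGR2GRAY)[240:276,208:246]
    b=cv2.morphologyEx((g<75).astype(np.uint8),cv2.MORPH_CLOSE,np.ones((5,5)))
    nl,l,st,ce=cv2.connectedComponentsWithStats(b); i=l[17:20,17:20].max()
    r=cv2.minAreaRect(np.float32(np.argwhere(l==i)[:,::-1])); print(k,r)
E
```

```text
area 151 dir 39.87317 want 40 for 5
10 top [(np.float64(0.4880952380952381), np.float64(5.0), 0, 0), (np.float64(0.4880952380952381), np.float64(5.0), -1, 1), (np.float64(0.4863636363636364), np.float64(5.0), 1, -1)]
10 side [(np.float64(0.76013143483023), np.float64(5.05), 0, 0), (np.float64(0.7526530612244898), np.float64(5.05), 0, 1), (np.float64(0.7520237452779277), np.float64(5.0), 0, 0)]
5 ((19.0, 16.0), (26.0, 6.0), 90.0)
6 ((18.676921844482422, 16.31538200378418), (6.697875499725342, 26.17132568359375), 29.744882583618164)
8 ((19.0, 16.5), (6.7082037925720215, 25.93838882446289), 26.56505012512207)
10 ((18.713111877441406, 16.844263076782227), (6.273807525634766, 25.479341506958008), 39.80556869506836)
```

```bash
cat > go.py <<'E'
from h import *
o=bot.get_obs(); R=o["ee_rot"]; print(o["time"],(R.T@o["contact_force"]).round(2))
T=lambda h:(W(v,(v[5],v[6],h+.073)),R)
rows([T(.09),T(.04),T(.021),T(.016)])
E
python3 go.py
```

```text
16.7 [-0.42 -0.14 -0.32]
[-2.644, 0.604, 0.063] [0.0, 0.0, 0.0]
[-2.642, 0.607, 0.688] [0.0, 0.0, 0.0]
[-2.642, 0.609, 0.925] [0.0, 0.0, 0.0]
[-2.641, 0.609, 0.988] [0.0, 0.0, 0.0]
```

Request:
carry_out([
  [-0.44, 0.1, 0, 0, 0, 0],
  [-0.88, 0.2, 0, 0, 0, 0],
  [-0.88, 0.2, 0, 0, 0, 0],
])

```text
time: 17.0
position: [0.5349, 0.1414, 0.2544]
ee_rot: [[0.586, 0.786, 0.197], [0.805, -0.592, -0.035], [0.089, 0.179, -0.98]]
contact_force: [1.3, 0.7, -0.4]
finger_gap: -0.0001
grasp_force: 0.0
```

Request:
carry_out([
  [-0.44, 0.1, 0, 0, 0, 0],
  [-0.88, 0.2, 0, 0, 0, 0],
  [-0.88, 0.2, 0, 0, 0, 0],
])

```text
time: 17.3
position: [0.5073, 0.0759, 0.2512]
ee_rot: [[0.586, 0.785, 0.199], [0.805, -0.592, -0.034], [0.092, 0.18, -0.979]]
contact_force: [-0.0, 0.4, -0.4]
finger_gap: 0.0001
grasp_force: 0.0
```

Request:
carry_out([
  [-0.44, 0.1, 0, 0, 0, 0],
  [-0.88, 0.2, 0, 0, 0, 0],
  [-0.88, 0.2, 0, 0, 0, 0],
  [-0.88, 0.2, 0, 0, 0, 0],
])

```text
time: 17.7
position: [0.4816, 0.0123, 0.2487]
ee_rot: [[0.584, 0.786, 0.204], [0.806, -0.591, -0.031], [0.096, 0.182, -0.979]]
contact_force: [0.9, -0.2, 0.4]
finger_gap: -0.0004
grasp_force: 0.0
```

```bash
python3 go.py
```

```text
17.7 [ 0.38  0.9  -0.2 ]
[-0.021, -0.009, 0.072] [0.0, 0.0, 0.0]
[-0.022, -0.007, 0.697] [0.0, 0.0, 0.0]
[-0.022, -0.006, 0.935] [0.0, 0.0, 0.0]
[-0.022, -0.006, 0.997] [0.0, 0.0, 0.0]
```

Request:
carry_out([
  [-0.02, -0.01, 0.3, 0, 0, 0],
  [-0.02, -0.01, 0.6, 0, 0, 0],
  [-0.02, -0.01, 0.8, 0, 0, 0],
  [-0.02, -0.01, 0.88, 0, 0, 0],
  [-0.02, -0.01, 0.88, 0, 0, 0],
])

```text
time: 18.2
position: [0.4945, 0.0103, 0.1789]
ee_rot: [[0.582, 0.788, 0.202], [0.808, -0.589, -0.031], [0.095, 0.181, -0.979]]
contact_force: [1.1, 0.0, 0.2]
finger_gap: 0.0002
grasp_force: 0.0
```

```bash
python3 go.py
```

```text
18.2 [0.65 0.86 0.04]
[-0.012, 0.008, -0.814] [0.0, 0.0, 0.0]
[-0.012, 0.011, -0.189] [0.0, 0.0, 0.0]
[-0.012, 0.012, 0.048] [0.0, 0.0, 0.0]
[-0.012, 0.012, 0.111] [0.0, 0.0, 0.0]
```

Request:
carry_out([
  [0, 0, 0.03, 0, 0, 0],
  [0, 0, 0.06, 0, 0, 0],
  [0, 0, 0.06, 0, 0, 0],
])

```text
time: 18.5
position: [0.496, 0.0095, 0.176]
ee_rot: [[0.582, 0.786, 0.206], [0.807, -0.59, -0.031], [0.097, 0.185, -0.978]]
contact_force: [0.3, 1.5, 1.9]
finger_gap: -0.0001
grasp_force: 0.9
```

```bash
python3 go.py
```

```text
18.5 [ 1.57 -0.27 -1.84]
[-0.009, -0.003, -0.855] [0.0, 0.0, 0.0]
[-0.011, -0.003, -0.23] [0.0, 0.0, 0.0]
[-0.012, -0.003, 0.008] [0.0, 0.0, 0.0]
[-0.012, -0.003, 0.07] [0.0, 0.0, 0.0]
```

Request:
carry_out([
  [0, 0, 0.02, 0, 0, 0],
  [0, 0, 0.04, 0, 0, 0],
  [0, 0, 0.04, 0, 0, 0],
])

```text
time: 18.8
position: [0.4967, 0.0093, 0.1726]
ee_rot: [[0.583, 0.786, 0.206], [0.807, -0.59, -0.031], [0.097, 0.184, -0.978]]
contact_force: [0.5, 3.7, 3.6]
finger_gap: 0.0001
grasp_force: 2.0
```

```bash
python3 go.py
```

```text
18.8 [ 3.63 -1.08 -3.52]
[-0.008, -0.004, -0.897] [0.0, 0.0, 0.0]
[-0.01, -0.003, -0.272] [0.0, 0.0, 0.0]
[-0.011, -0.003, -0.035] [0.0, 0.0, 0.0]
[-0.011, -0.003, 0.028] [0.0, 0.0, 0.0]
```

Request:
carry_out([
  [0, 0, 0.02, 0, 0, 0],
  [0, 0, 0.04, 0, 0, 0],
  [0, 0, 0.04, 0, 0, 0],
])

```text
time: 19.1
position: [0.4969, 0.0093, 0.1717]
ee_rot: [[0.582, 0.786, 0.207], [0.807, -0.59, -0.031], [0.097, 0.185, -0.978]]
contact_force: [-8.0, 4.4, 23.9]
finger_gap: 0.0001
grasp_force: 12.6
```

```bash
python3 go.py
```

```text
19.1 [  1.23  -4.47 -25.17]
[-0.009, -0.003, -0.909] [0.0, 0.0, 0.0]
[-0.011, -0.003, -0.284] [0.0, 0.0, 0.0]
[-0.011, -0.003, -0.047] [0.0, 0.0, 0.0]
[-0.011, -0.003, 0.016] [0.0, 0.0, 0.0]
```

Request:
carry_out([
  [0, 0, -0.2, 0, 0, 0],
  [0, 0, -0.6, 0, 0, 0],
  [0, 0, -1, 0, 0, 0],
  [0, 0, -1, 0, 0, 0],
])

```text
time: 19.5
position: [0.4813, 0.011, 0.2508]
ee_rot: [[0.582, 0.786, 0.21], [0.807, -0.589, -0.033], [0.098, 0.189, -0.977]]
contact_force: [1.0, -0.0, 0.2]
finger_gap: -0.0003
grasp_force: 0.0
```

Request:
carry_out([
  [-0.4, -0.4, -0.3, 0, 0, 0],
  [-0.7, -0.7, -0.5, 0, 0, 0],
  [-1, -1, -0.5, 0, 0, 0],
  [-1, -1, -0.5, 0, 0, 0],
  [-1, -1, -0.5, 0, 0, 0],
])

```text
time: 20.0
position: [0.3617, -0.0049, 0.2634]
ee_rot: [[0.583, 0.786, 0.203], [0.807, -0.59, -0.032], [0.095, 0.183, -0.979]]
contact_force: [0.6, -0.3, 0.5]
finger_gap: 0.0005
grasp_force: 0.0
```

```bash
python3 look.py 11; python3 ang.py 11
python3 - <<'E'
from h import *
def gr(k):
    h=cv2.cvtColor(cv2.imread(f"pics/side{k}.png"),cv2.COLOR_BGR2HSV)[180:240,300:400]
    m=cv2.inRange(h,(50,120,120),(75,255,255)); ys,xs=np.nonzero(m[:40,:60]); 
    m2=cv2.inRange(h,(0,150,120),(6,255,255)); y2,x2=np.nonzero(m2); return len(xs),xs.mean(),ys.mean(),len(x2),x2.mean(),y2.mean()
print(gr(0),gr(11)); o=bot.get_obs(); print(o["time"],o["contact_force"],o["position"])
E
```

```text
area 58 dir 33.936325 want 40 for 5
11 top [(np.float64(0.3090909090909091), np.float64(5.25), -3, 3), (np.float64(0.3032104637336504), np.float64(5.25), -2, 2), (np.float64(0.30297619047619045), np.float64(5.25), 1, 0)]
11 side [(np.float64(0.6957992669861855), np.float64(5.15), -1, -1), (np.float64(0.6948632049134562), np.float64(5.05), -1, -1), (np.float64(0.6919579425973288), np.float64(5.2), -1, -1)]
(52, np.float64(36.19230769230769), np.float64(24.076923076923077), 160, np.float64(64.30625), np.float64(33.60625)) (50, np.float64(35.94), np.float64(24.1), 158, np.float64(64.35443037974683), np.float64(33.537974683544306))
20.1 [ 0.67115091 -0.92741695 -0.14946737] [ 0.36340444 -0.0048609   0.26397838]
```

Run:
```python
import cv2,numpy as np
np.set_printoptions(linewidth=200)
for k in (10,11):
    print(cv2.cvtColor(cv2.imread(f"pics/top{k}.png"),cv2.COLOR_BGR2GRAY)[242:272:2,212:244])
```

```text
[[239 255 255 255 254 254 254 255 255 255 255 249 219 212 214 215 215 215 215 215 215 213 209 192 181 177 176 156 110 113 157 182]
 [225 227 253 255 255 255 255 255 255 255 254 229 191 181 180 176 174 176 179 191 193 189 185 183 180 146 140 165 170 168 169 172]
 [255 255 255 255 255 255 255 254 241 196 154 126 115 116 113 113 114 116 115 100  82 103 151 179 161 110 125 175 187 178 170 166]
 [254 255 255 255 255 254 238 201 194 191 150 118 114 116 117 119 118 104  76  63 106 152 161 130  73  83 166 193 194 190 179 171]
 [255 255 255 255 255 241 201 196 202 194 151 120 115 116 118 114  89  69 104 154 170 147  95  43  50  93 149 186 194 192 189 179]
 [255 255 255 255 246 210 197 199 198 176 137 117 117 114  96  72  87 148 185 173 120  62  49  77  98 102 115 155 185 190 188 183]
 [255 255 255 252 219 198 199 201 193 152 119 114 101  71  69 120 159 162 130  76  44  63  94 106 106 103 100 114 161 187 191 190]
 [255 255 255 250 212 198 201 193 156 124 109  86  56  78 152 187 159  96  46  52  84 101 106 105 105 104 101 107 151 185 192 191]
 [255 255 255 250 215 199 193 158 119  97  70  44  3
[... 2131 characters left out ...]
141 109 106 107 106 106 124 173 192 193 190]
 [255 255 255 255 255 234 151  77  51  56  60  60  57  64 107 161 189 199 201 191 149 112 104 107 107 105 118 165 190 194 193 185]
 [255 255 255 255 255 209  98  53  56  60  57  65 106 155 187 198 199 199 201 189 145 108 105 106 109 132 168 190 196 195 192 183]
 [255 255 255 255 213 106  52  50  52  53  80 141 183 198 200 199 198 200 193 150 110 100 108 133 161 185 195 196 194 192 192 196]
 [255 255 255 255 255 254 217 157 152 201 245 245 228 218 216 211 206 212 216 170 139 154 170 187 195 199 195 191 184 175 154 141]
 [255 255 255 255 255 255 255 255 255 255 255 255 255 255 255 255 255 255 255 244 203 195 197 196 194 189 187 195 201 182 133  81]]
```

Only the lighting changed; the pointer edges match pixel for pixel, still at tick 5, and both buttons are up. I'm handing in.

```bash
python3 -c "
from workcell import bot
print(bot.job_done())"
```

```text
the job is handed in; nothing more can be done
None
```

The selector rests at speed 5, and I then pressed the green start button to its bottom stop and it came back up. The red stop was not touched, and the job was handed in at about 20 s.

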